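Fetch a doming punch from a tilt-out bin

ROBOT

A 6-joint arm with a two-finger parallel gripper is mounted at the origin on the work surface. World frame = base frame: x ahead of the robot, y to its left, z up, the work surface at z = 0. Lengths are in mm, angles in rad, forces in N, time in s.
With the tool pointing down it reaches from about 350 to 1000 mm from the base axis. Payload 7.1 kg.
Tool frame: the origin (TCP) lies midway between the tips of the shut fingers; the grasp point (between the pads) lies 19 mm behind it (arm.tcp_to_grasp is the distance from the TCP to the grasp point, in mm); z points along the fingers, y is the direction in which the jaws open and shut (so a half turn about z gives the same grasp; the last joint's range is limited). The gripper opens to 85 mm and grips with 20 to 120 N. Pads are 22 mm wide; open, the fingers measure 114 mm over their backs; the gripper's body (76 mm by 85 mm) begins 54 mm behind the grasp point. The pads swing forward as they close: fully open they stand 13 mm farther back than shut.
Start: joints at [1.289, 0.423, 1.63, -0, 1.089, -0.019], TCP at [162.334, 603.533, 231.319] pointing down, gripper open.
Joint ranges: [-3, 3], [-0.9, 2.11], [0.09, 2.58], [-1.31, 4.45], [0.11, 2.69], [-2.54, 2.54]. Speed limits (rad/s): [2.39, 2.39, 3.01, 3.14, 3.14, 3.14].

INTERFACE

Orientations are given as a rotation vector (axis times angle).
In Python, from cell import arm, fingers, imaging, job gives the robot as it stands. Calls block until the motion is done:
- arm.goto(position, orientation): joint-space move of the TCP to a pose.
- arm.move_linear(position, v=150, rotation=None): straight line of the TCP; rotation=None keeps the orientation; v is the mean speed in mm/s.
- arm.movej(angles): joint-space move.
- fingers.set_gripper(opening, effort=None): opening from 0.0 (shut) to 1.0 (fully open); effort is the grip in N (None keeps the last); returns when the fingers have stopped.
- arm.dwell(seconds).
- arm.solve_ik(position, orientation): joint angles nearest the present ones, or None.
- imaging.grab_frame(name): name is "side" or "top"; returns (picture, depth): 400x640x3 uint8, red, green, blue; 400x640 float32, mm along the optical axis (not along the pixel's ray), 0 where there is no reading.
- imaging.calibration(name): a dict with "K" (3x3 intrinsics, pixels), "camera_from_world" (4x4, takes a point from world to camera coordinates). Camera axes: x right, y down, z forward; pixel columns grow to the right and rows downward; lengths in mm; the calibration is good to about 2 mm. A picture is of the moment at which its call begins. calibration takes no time and is no camera call.
A pose or a line that the arm cannot do raises arm.IKError and nothing moves.
- job.job_done(): hands the job in, once; it reports no verdict.
Trained networks look in the newest picture that a camera, given by its name, has taken for a name from the list of things; names that differ only in an ending like _2 or _b are one class to them, and where a whole thing is asked for, a point or a joint stands for the part that bears it (a point fixed in the world has none). Each returns a list of dicts, best first, with "score" (0 to 1); they miss things now and then, are a little off and sometimes report something else, mostly with a low value. They report only what shows in the picture. A call takes as long as a camera call. They do not tell look-alikes from the thing itself.
- imaging.silhouettes(camera, target): "region" (400x640 bool, what is visible of it) and "box" ([centre column, centre row, width, height] in pixels, round what is visible of it).
Readings, each from a call of its own:
- arm.get_t(): time.
- arm.get_joints(): joint angles.
- arm.get_qd(): joint speeds.
- arm.get_tau(): joint torques, N m.
- arm.get_tool_pos(): TCP position.
- arm.get_tool_rot(): TCP orientation.
- arm.get_wrist_force(): force on the tool from outside, world axes, zero at the start.
- arm.get_ft_torque(): the same for the moment, N m.
- arm.get_finger_gap(): opening from 0.0 (shut) to 1.0 (fully open).
Only numpy, scipy, OpenCV 4.12 (cv2) and the standard library are available. Lean on these libraries where they do the work, as an engineer would, in place of code of your own. Each camera call takes 0.05 s, during which the arm holds its last target.

TASK

Tip out the bin that holds the brass-headed doming punch until it is fully open, take the punch out and stand it upright, head up and steady on its narrow foot, in the middle of the bare steel block; set it down gently and let go. Then push that bin back until it clicks fully home, leaving the other two bins shut with their punches in them, and do not disturb anything else on the bench.

Things in the scene. Friction and masses are not known exactly. Their poses are not given: they have to be found in the camera images.
- rack: fixed plywood rack, 130 deep (x) x 290 wide (y) x 225 mm high, three bins side by side. Origin: centre of the underside; x from the front (handles) to the back, z up. 10 mm end panels. Two 10 mm steel bars run across it 213 mm up, 24 mm in front of and 36 mm behind the origin: they bar lifting straight up from a shut bin, and a vertical gripper over a handle strikes the front one.
- bin1 (a joint): blue tilt-out bin 1, at the rack's +y end: angle about its pivot, 0 = shut, 0.56 = fully out to the front. Stiff hinge: beyond 0.25 an empty bin stays where it is left; with a punch in it, it goes fully out from about 0.4. A spring catch resists from 0 to 0.16, peak near 0.07 (at the handle about 4 N to open, 2 N or more to shut); pushed short of the peak the bin stays ajar, past it it snaps home. 110 deep x 84 wide.
- bin2 (a joint): blue tilt-out bin 2, in the middle: angle about its pivot, 0 = shut, 0.56 = fully out to the front. Stiff hinge: beyond 0.25 an empty bin stays where it is left; with a punch in it, it goes fully out from about 0.4. A spring catch resists from 0 to 0.16, peak near 0.07 (at the handle about 4 N to open, 2 N or more to shut); pushed short of the peak the bin stays ajar, past it it snaps home. 110 deep x 84 wide.
- bin3 (a joint): blue tilt-out bin 3, at the rack's -y end: angle about its pivot, 0 = shut, 0.56 = fully out to the front. Stiff hinge: beyond 0.25 an empty bin stays where it is left; with a punch in it, it goes fully out from about 0.4. A spring catch resists from 0 to 0.16, peak near 0.07 (at the handle about 4 N to open, 2 N or more to shut); pushed short of the peak the bin stays ajar, past it it snaps home. 110 deep x 84 wide.
- bin1_handle (a point): centre of bin 1's handle: orange bar 10 mm thick, 68 long, across the bin, on two 8 mm struts 60 mm apart leaning forward 27 degrees; 31 mm above the front lip. Axes are the bin's (parallel to the rack's when shut), in which it lies 46 mm in front of and 116 mm above the pivot line. Front face 30 mm in front of the pivot line; the 4 mm walls reach 85 mm above it.
- bin1_hinge (a point): middle of bin 1's pivot line; axes turn with the bin (z towards the open top, x to the back, y along the pivot). The pivot line is 30 mm in front of the rack's origin, 42 mm above the bench; bins lie at y = +90 (bin 1), 0 (bin 2), -90 mm (bin 3) in the rack
- bin1_floor (a point): middle of the pocket floor of bin 1, 35 mm behind and 8 mm below the pivot in the bin's axes. The pocket is 32 x 32 mm, 58 mm deep, and holds the foot of a punch; the bin's walls end 93 mm above this floor.
- bin2_handle (a point): centre of bin 2's handle: orange bar 10 mm thick, 68 long, across the bin, on two 8 mm struts 60 mm apart leaning forward 27 degrees; 31 mm above the front lip. Axes are the bin's (parallel to the rack's when shut), in which it lies 46 mm in front of and 116 mm above the pivot line. Front face 30 mm in front of the pivot line; the 4 mm walls reach 85 mm above it.
- bin2_hinge (a point): middle of bin 2's pivot line; axes turn with the bin (z towards the open top, x to the back, y along the pivot). The pivot line is 30 mm in front of the rack's origin, 42 mm above the bench; bins lie at y = +90 (bin 1), 0 (bin 2), -90 mm (bin 3) in the rack
- bin2_floor (a point): middle of the pocket floor of bin 2, 35 mm behind and 8 mm below the pivot in the bin's axes. The pocket is 32 x 32 mm, 58 mm deep, and holds the foot of a punch; the bin's walls end 93 mm above this floor.
- bin3_handle (a point): centre of bin 3's handle: orange bar 10 mm thick, 68 long, across the bin, on two 8 mm struts 60 mm apart leaning forward 27 degrees; 31 mm above the front lip. Axes are the bin's (parallel to the rack's when shut), in which it lies 46 mm in front of and 116 mm above the pivot line. Front face 30 mm in front of the pivot line; the 4 mm walls reach 85 mm above it.
- bin3_hinge (a point): middle of bin 3's pivot line; axes turn with the bin (z towards the open top, x to the back, y along the pivot). The pivot line is 30 mm in front of the rack's origin, 42 mm above the bench; bins lie at y = +90 (bin 1), 0 (bin 2), -90 mm (bin 3) in the rack
- bin3_floor (a point): middle of the pocket floor of bin 3, 35 mm behind and 8 mm below the pivot in the bin's axes. The pocket is 32 x 32 mm, 58 mm deep, and holds the foot of a punch; the bin's walls end 93 mm above this floor.
- punch: brass-headed doming punch to fetch: 156 mm tall, about 0.45 kg, origin at the centre of the foot's underside, z along its axis to the head, round about z. Foot 28 mm diameter, dark steel stem 24 mm, brass head 44 mm diameter (straight-sided from 111 to 141 mm above the foot, slightly domed on top). Top-heavy. Stands loosely (leaning up to 6 degrees) in the pocket of one of the three bins.
- punch_head (a point): middle of the straight side of the brass head, on the axis 126 mm above the foot: where to grip
- woodpunch_head (a point): head of the wooden-headed punch in another bin, 126 mm above its foot; same shape, head 40 mm diameter, dark wood; leave it
- nylonpunch_head (a point): head of the white nylon-headed punch in another bin, 126 mm above its foot; same shape, head 40 mm diameter; leave it
- block: bare steel bench block, 95 x 95 x 30 mm high, fixed; origin at the centre of the underside, so its top is 30 mm above the bench
- oak: oak block of the same size with a copper bowl on it; not the one to use
- bottle: amber bottle, 56 mm diameter, 190 mm tall, standing behind the steel block; leave it; origin under its centre
- bowl: copper bowl, 80 mm diameter, 45 mm high, on the oak block; leave it; origin under its centre
- mandrel: steel rod 18 mm thick, about 160 mm long (along its x), lying in front of the rack; leave it; origin under its middle
- hammer: hammer 200 mm long lying at the -y side; leave it
- tin: metal tin, 64 mm diameter, 75 mm tall, at the +y side; leave it; origin under its centre
Not all that is in view belongs to the job. Leave any blue or turquoise look-alike of the punch alone.

How it is judged (in metres and radians):
On the way, in this order (a step that is already met when the one before it is completed fails the run):
1. the bin that holds the brass-headed punch is tipped fully out, with the punch in it (((value of joint bin1 above 0.48 rad and distance between punch and bin1_floor below 0.03 m) or (value of joint bin2 above 0.48 rad and distance between punch and bin2_floor below 0.03 m) or (value of joint bin3 above 0.48 rad and distance between punch and bin3_floor below 0.03 m))), for 0.2 s.
2. the punch stands upright and still in the middle of the steel block, released (horizontal distance between punch and block below 0.025 m and angle between punch's own z axis and vertical below 0.06 rad and z of punch in the frame of block between 0.026 and 0.034 m and linear speed of punch below 0.02 m/s and angular speed of punch below 0.1 rad/s and contact force between the fingers and punch below 0.3 N), for 0.4 s.
3. after that, the bin is pushed home: all three bins are shut (value of joint each of bin1, bin2, bin3 below 0.03 rad), for 0.2 s.
At the end, for the whole second after the job is handed in: The brass-headed punch stands on the steel block, its foot within 25 mm of the block's centre, upright within 0.06 rad, at rest and released; all three bins are clicked home (joints under 0.03 rad) (all of step 2 and all of step 3); the robot touches nothing.
It fails at once if the punch is knocked over or laid down (over 1.05 rad from upright) (angle between punch's own z axis and vertical above 1.05 rad).
It fails at once if the punch is banged on the block (over 40 N) (contact force between punch and block above 40 N).
It fails at once if another punch is tipped out or taken (its head moved over 50 mm) (distance of any of woodpunch_head, nylonpunch_head from where it was at the start of the episode above 0.05 m).
It fails at once if another thing on the bench is moved over 30 mm or the bottle tipped (distance of any of bottle, bowl, mandrel, hammer, tin from where it was at the start of the episode above 0.03 m or angle between bottle's own z axis and vertical above 0.4 rad).
It also fails if it takes over 72 s, if anything falls off the work surface, if the arm or the gripper's body presses on something with over 40 N, if the wrist force passes 120 N, or if a joint passes its speed limit or range.

## Working session

There is one attempt and no reset: what is moved stays moved. The work goes in short steps, each a Python script; the robot and the scene stay as the last script left them, time stands still between calls to the robot, and variables do not carry over. Pictures are saved under pics/ and viewed, and the job is handed in when it is done.

```bash
ls; mkdir -p pics
python3 - <<'E'
from cell import arm, fingers, imaging, job
import cv2
for n in("side","top"):
    p,d=imaging.grab_frame(n); cv2.imwrite(f"pics/{n}0.png",p[:,:,::-1])
    c=imaging.calibration(n); print(n,c["K"].tolist(),c["camera_from_world"].round(3).tolist())
print(arm.get_t(),arm.get_tool_rot(),arm.tcp_to_grasp)
E
```

```text
pics
side [[448.17605246310904, 0.0, 322.73277802196776], [0.0, 448.17605246310904, 191.5970622346862], [0.0, 0.0, 1.0]] [[0.237, -0.972, 0.005, -146.853], [-0.637, -0.159, -0.754, 459.844], [0.734, 0.175, -0.657, 891.946], [0.0, 0.0, 0.0, 1.0]]
top [[414.5794663022891, 0.0, 318.9960784373486], [0.0, 414.5794663022891, 198.35325078872503], [0.0, 0.0, 1.0]] [[0.028, -1.0, -0.014, -8.099], [-0.994, -0.026, -0.106, 597.197], [0.106, 0.017, -0.994, 1285.805], [0.0, 0.0, 0.0, 1.0]]
0.1 [-4.11598573e-01 -3.11430997e+00  2.23360209e-03] 18.700000000000003
```

View pics/side0.png

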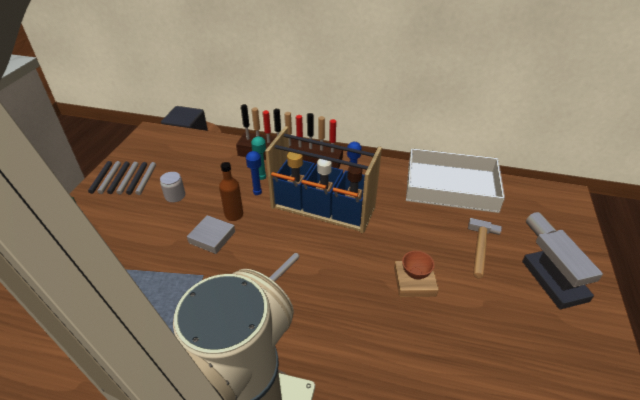

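View pics/top0.png

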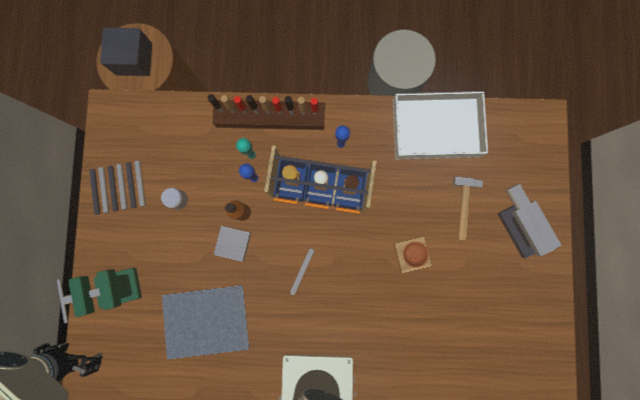

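```bash
cat > h.py <<'E'
from cell import arm, fingers, imaging, job
import numpy as np, cv2
from scipy.spatial.transform import Rotation as R
def world(n,u,v,d):
    c=imaging.calibration(n);K=c["K"];T=np.linalg.inv(c["camera_from_world"])
    u,v,d=map(np.asarray,(u,v,d))
    p=np.stack([(u-K[0,2])/K[0,0]*d,(v-K[1,2])/K[1,1]*d,d],-1)
    return p@T[:3,:3].T+T[:3,3]
def proj(n,P):
    c=imaging.calibration(n);K=c["K"];T=c["camera_from_world"]
    q=np.atleast_2d(P)@T[:3,:3].T+T[:3,3]
    q=q@K.T; return q[:,:2]/q[:,2:]
E
python3 - <<'E'
from h import *
for n in("side","top"):
    p,d=imaging.grab_frame(n)
    np.savez(f"{n}0.npz",p=p,d=d)
    x0,y0,x1,y1=(175,120,395,275) if n=="side" else (200,120,400,270)
    cv2.imwrite(f"pics/{n}0z.png",cv2.resize(p[y0:y1,x0:x1,::-1],None,fx=3.6,fy=3.6,interpolation=cv2.INTER_CUBIC))
    for t in("rack","bin1","bin1_handle","bin2_handle","bin3_handle","punch","punch_head","woodpunch_head","nylonpunch_head","block","bottle","mandrel","tin"):
        for r in imaging.silhouettes(n,t)[:3]:
            v,u=np.where(r["region"]&(d>0))
            if len(u)==0: continue
            w=world(n,u,v,d[v,u])
            print(n,t,round(r["score"],2),np.round(r["box"]).tolist(),len(u),"med",np.median(w,0).round(),"p3",np.percentile(w,3,axis=0).round(),"p97",np.percentile(w,97,axis=0).round())
E
```

```text
side rack 0.87 [323.0, 179.0, 116.0, 110.0] 6489 med [595.   3. 107.] p3 [ 557. -142.    7.] p97 [695. 147. 223.]
side rack 0.35 [212.0, 236.0, 46.0, 39.0] 1118 med [435. 274.  29.] p3 [396. 231.   5.] p97 [491. 327.  33.]
side bin1 0.69 [322.0, 191.0, 45.0, 53.0] 1328 med [582.   5.  94.] p3 [560. -38.  34.] p97 [687.  49. 161.]
side bin1 0.68 [346.0, 201.0, 35.0, 54.0] 1241 med [570. -75.  92.] p3 [ 548. -119.   36.] p97 [678. -38. 162.]
side bin1 0.6 [292.0, 186.0, 44.0, 54.0] 1170 med [593.  96.  95.] p3 [571.  55.  36.] p97 [698. 138. 162.]
side bin1_handle 0.88 [294.0, 188.0, 44.0, 53.0] 1205 med [594.  96.  96.] p3 [571.  54.  34.] p97 [698. 139. 162.]
side bin1_handle 0.67 [295.0, 167.0, 20.0, 27.0] 258 med [642.  88. 161.] p3 [633.  73. 100.] p97 [652. 106. 186.]
side bin1_handle 0.61 [418.0, 266.0, 31.0, 29.0] 679 med [ 447. -290.   59.] p3 [ 394. -321.   34.] p97 [ 466. -256.   76.]
side bin2_handle 0.91 [321.0, 189.0, 41.0, 53.0] 1328 med [583.   7.  95.] p3 [560. -36.  34.] p97 [687.  49. 161.]
side bin3_handle 0.78 [347.0, 196.0, 29.0, 55.0] 1258 med [570. -77.  92.] p3
[... 3932 characters left out ...]
  4. 183.] p3 [626. -13.  95.] p97 [660.  21. 191.]
top block 0.92 [234.0, 241.0, 39.0, 34.0] 960 med [447. 280.  30.] p3 [402. 234.   9.] p97 [493. 329.  35.]
top block 0.2 [290.0, 172.0, 17.0, 15.0] 181 med [653.  92. 184.] p3 [637.  73. 159.] p97 [672. 110. 191.]
top bottle 0.87 [240.0, 211.0, 24.0, 17.0] 378 med [544. 246. 126.] p3 [523. 230.  18.] p97 [568. 271. 193.]
top bottle 0.43 [304.0, 272.0, 23.0, 49.0] 325 med [367.  58.  16.] p3 [301.  26.  -2.] p97 [434.  88.  22.]
top mandrel 0.63 [303.0, 270.0, 24.0, 47.0] 296 med [367.  58.  16.] p3 [301.  29.   1.] p97 [433.  88.  22.]
top tin 0.65 [174.0, 197.0, 25.0, 21.0] 432 med [582. 459.  73.] p3 [555. 438.  13.] p97 [613. 493.  80.]
```

View pics/side0z.png

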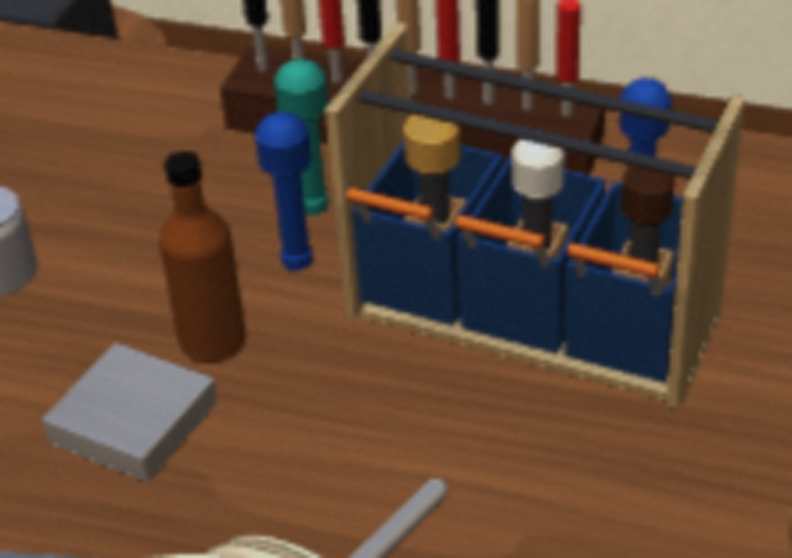

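View pics/top0z.png

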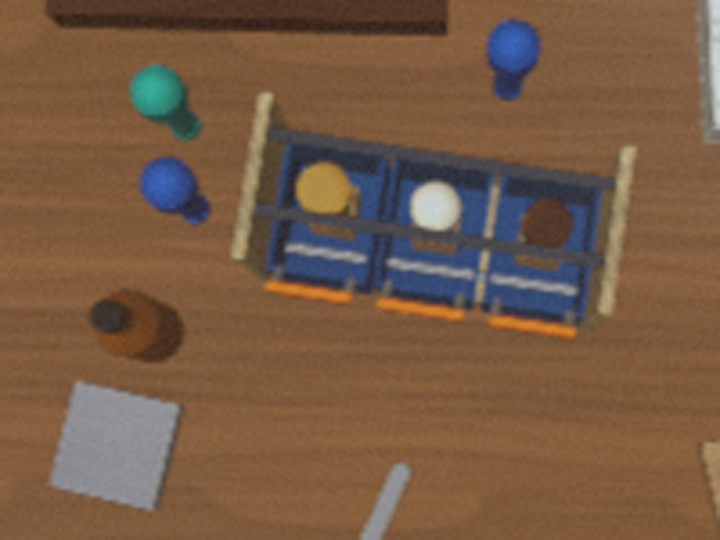

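Run:
```python
from h import *
for n in("side","top"):
    z=np.load(f"{n}0.npz");p=z["p"];d=z["d"]
    hsv=cv2.cvtColor(p,cv2.COLOR_RGB2HSV)
    m=(hsv[...,0]<15)&(hsv[...,1]>200)&(hsv[...,2]>130)
    v,u=np.where(m&(d>0));w=world(n,u,v,d[v,u])
    k=(w[:,2]>140)&(w[:,2]<175)&(abs(w[:,1])<160)&(w[:,0]>520)
    w=w[k]; print(n,len(w))
    yaw=np.polyfit(w[:,1],w[:,0],1); print(yaw, np.percentile(w,[2,50,98],axis=0).round())
    q=cv2.minAreaRect
    # end panels: tops at z~225
    v,u=np.where(d>0);w=world(n,u,v,d[v,u])
    for s in(1,-1):
        k=(w[:,2]>221)&(w[:,2]<230)&(abs(w[:,1])<170)&(w[:,1]*s>80)&(w[:,0]>500)&(w[:,0]<760)
        if k.sum()>4:print("panel",s,k.sum(),cv2.minAreaRect(w[k][:,:2].astype(np.float32)),w[k].mean(0).round(1))
    k=(w[:,2]>25)&(w[:,2]<35)&(w[:,1]>220)&(w[:,1]<340)&(w[:,0]>380)&(w[:,0]<505)
    print("block",cv2.minAreaRect(w[k][:,:2].astype(np.float32)),w[k].mean(0).round(1))
```

```text
side 112
[  0.66498366 604.89083206] [[ 545. -101.  157.]
 [ 565.   28.  161.]
 [ 867.  144.  171.]]
panel 1 109 ((656.456787109375, 142.86387634277344), (12.799320220947266, 129.69009399414062), 82.40314483642578) [653.9 142.3 224.2]
panel -1 124 ((620.425537109375, -134.35755920410156), (10.758326530456543, 129.66929626464844), 82.71952819824219) [ 617.9 -134.6  224.5]
block ((447.42327880859375, 281.0305480957031), (98.11083984375, 97.19047546386719), 78.7864761352539) [444.6 280.1  29.6]
top 80
[  1.02433372 649.05158158] [[ 546. -105.  158.]
 [ 577.   37.  165.]
 [ 875.  148.  173.]]
panel 1 180 ((652.9345703125, 120.66632080078125), (57.48540496826172, 127.53572845458984), 82.39518737792969) [654.1 142.  224.8]
panel -1 176 ((622.3099365234375, -116.9727783203125), (43.572669982910156, 127.96841430664062), 82.65858459472656) [ 620.7 -132.9  225.1]
block ((447.6513671875, 282.47906494140625), (95.35928344726562, 94.40304565429688), 78.42586517333984) [447.1 282.1  29.9]
```

```bash
cat >> h.py <<'E'
O=np.array([638.5,4.4,0]); T0=-0.128
RX=np.array([np.cos(T0),np.sin(T0),0]);RY=np.array([-np.sin(T0),np.cos(T0),0]);RZ=np.array([0,0,1.])
def rk(x,y,z): return O+x*RX+y*RY+z*RZ
def bn(q,x,z,y=0.): # bin1 coords at angle q -> world
    c,s=np.cos(q),np.sin(q)
    return rk(-30+x*c-z*s,90+y,42+z*c+x*s)
def rot(tilt,sgn=1): # tool tilted from vertical, approaching from front; jaws in tilt plane
    z=np.sin(tilt)*RX-np.cos(tilt)*RZ
    y=sgn*(np.cos(tilt)*RX+np.sin(tilt)*RZ)
    return R.from_matrix(np.stack([np.cross(y,z),y,z],1))
def at(p,r,back=0.,deep=0.):  # TCP for grasp point p
    return p+r.apply([0,0,1])*(arm.tcp_to_grasp+deep-back)
E
python3 - <<'E'
from h import *
for n in("side","top"):
    z=np.load(f"{n}0.npz");p=z["p"];d=z["d"]
    hsv=cv2.cvtColor(p,cv2.COLOR_RGB2HSV)
    m=(hsv[...,0]<15)&(hsv[...,1]>190)&(hsv[...,2]>120)
    v,u=np.where(m&(d>0));w=world(n,u,v,d[v,u])
    for b in(1,2,3):
        e=rk(-76,90*(2-b),158)
        k=np.linalg.norm(w-e,axis=1)<45
        print(n,b,k.sum(),e.round(1),w[k].mean(0).round(1))
    # brass
    m=(hsv[...,0]>12)&(hsv[...,0]<28)&(hsv[...,1]>150)&(hsv[...,2]>100)
    v,u=np.where(m&(d>0));w=world(n,u,v,d[v,u]); k=(np.linalg.norm(w-[648,92,180],axis=1)<40)&(w[:,2]>150); print("brass",k.sum(),w[k].mean(0),w[k].min(0),w[k].max(0), (w[k].max(0)+w[k].min(0))/2)
print("expected head",bn(0,35,118),proj("top",bn(0,-46,116)),proj("side",bn(0,-46,116)))
for sg in(1,-1):
  for q in(0,.3,.56):
    r=rot(0.52+q,sg)
    print(sg,q,[None if s is None else np.round(s,2) for s in [arm.solve_ik(at(bn(q,-46,116),r,b),r.as_rotvec()) for b in(0,80)]])
  r=rot(.56,sg); print("punch",arm.solve_ik(at(bn(.56,35,118),r),r.as_rotvec()))
  r=rot(0,sg); print("place",arm.solve_ik(at(np.array([447.5,281.5,156]),r),r.as_rotvec()))
E
```

```text
side 1 69 [574.6 103.4 158. ] [572.2 100.4 160.9]
side 2 75 [563.1  14.1 158. ] [561.2  11.5 161. ]
side 3 76 [551.6 -75.2 158. ] [549.5 -78.  161.3]
brass 162 [640.26372848  91.06929122 172.61127505] [631.37414814  71.92016741 150.4001344 ] [656.97547592 114.1215542  191.56818699] [644.17481203  93.0208608  170.9841607 ]
top 1 30 [574.6 103.4 158. ] [574.3 100.5 162.1]
top 2 32 [563.1  14.1 158. ] [563.2  14.2 162.5]
top 3 30 [551.6 -75.2 158. ] [551.3 -76.4 162.4]
brass 121 [653.25440896  89.98162242 183.67510091] [636.60511404  72.69808208 161.92230197] [673.07326302 110.08553464 192.34214801] [654.83918853  91.39180836 177.13222499]
expected head [654.94766437  93.02547228 160.        ] [[285.01139873 200.62777488]] [[282.39303229 176.31529135]]
1 0 [array([ 0.25,  0.39,  2.09, -0.82,  0.25,  1.13]), array([ 0.28,  0.21,  2.12, -0.56,  0.38,  0.89])]
1 0.3 [None, None]
1 0.56 [None, None]
punch [ 0.24262613  0.40096766  2.0827704  -0.99011513  0.23219404  1.29562401]
place [ 5.38995621e-01  4.17885973e-01  1.90793407e+00 -8.88178420e-16
  8.15772614e-01  6.66995621e-01]
-1 0 [array([ 0.25,  0.39,  2.09, -0.82,  0.25, -2.01]), array([ 0.28,  0.21,  2.12, -0.56,  0.38, -2.25])]
-1 0.3 [array([ 0.34,  0.48,  2.29,  3.89,  0.51, -0.34]), array([ 0.43,  0.29,  2.38,  4.16,  0.47, -0.57])]
-1 0.56 [array([ 0.44,  0.72,  2.39,  3.72,  1.06, -0.02]), array([ 0.59,  0.61,  2.51,  3.87,  1.07, -0.01])]
punch [ 0.24262613  0.40096766  2.0827704  -0.99011513  0.23219404 -1.84596865]
place [ 5.38995621e-01  4.17885973e-01  1.90793407e+00 -4.44089210e-16
  8.15772614e-01 -2.47459703e+00]
```

Run:
```python
from h import *
for q in(0,.1,.2,.3,.4,.5,.56):
  for t in(.3,.3+q*.45):
    r=rot(t)
    print(q,round(t,2),[None if s is None else np.round(s,2) for s in [arm.solve_ik(at(bn(q,-46,116),r,b),r.as_rotvec()) for b in(0,90)]])
for t in (.4,.56,.62,.66):
  for b in (0,60,110): 
    r=rot(t); s=arm.solve_ik(at(bn(t,35,118),r,b),r.as_rotvec()); print(t,b,None if s is None else np.round(s,2))
```

```text
0 0.3 [array([ 0.2 ,  0.41,  1.96, -0.2 ,  0.49,  0.5 ]), array([ 0.22,  0.24,  1.96, -0.16,  0.67,  0.46])]
0 0.3 [array([ 0.2 ,  0.41,  1.96, -0.2 ,  0.49,  0.5 ]), array([ 0.22,  0.24,  1.96, -0.16,  0.67,  0.46])]
0.1 0.3 [array([ 0.21,  0.4 ,  1.99, -0.22,  0.47,  0.52]), array([ 0.23,  0.23,  1.98, -0.17,  0.65,  0.48])]
0.1 0.34 [array([ 0.22,  0.4 ,  2.02, -0.29,  0.42,  0.59]), array([ 0.24,  0.21,  2.02, -0.22,  0.6 ,  0.53])]
0.2 0.3 [array([ 0.22,  0.4 ,  2.01, -0.23,  0.45,  0.54]), array([ 0.24,  0.22,  2.01, -0.18,  0.64,  0.5 ])]
0.2 0.39 [array([ 0.24,  0.39,  2.06, -0.41,  0.34,  0.73]), array([ 0.27,  0.2 ,  2.08, -0.3 ,  0.52,  0.63])]
0.3 0.3 [array([ 0.23,  0.41,  2.04, -0.25,  0.43,  0.57]), array([ 0.25,  0.22,  2.03, -0.19,  0.61,  0.51])]
0.3 0.43 [array([ 0.25,  0.4 ,  2.11, -0.62,  0.28,  0.95]), array([ 0.29,  0.19,  2.13, -0.41,  0.45,  0.75])]
0.4 0.3 [array([ 0.23,  0.41,  2.06, -0.27,  0.4 ,  0.6 ]), array([ 0.25,  0.22,  2.06, -0.2 ,  0.59,  0.53])]
0.4 0.48 [array([ 0.27,  0.41,  2.16, -0.95,  0.22,  1.3 ]), array([ 0.31,  0.19,  2.19, -0.57,  0.38,  0.93])]
0.5 0.3 [array([ 0.24,  0.42,  2.08, -0.29,  0.38,  0.63]), array([ 0.26,  0.23,  2.08, -0.21,  0.56,  0.55])]
0.5 0.53 [None, array([ 0.34,  0.2 ,  2.24, -0.81,  0.32,  1.2 ])]
0.56 0.3 [array([ 0.24,  0.43,  2.09, -0.31,  0.36,  0.65]), array([ 0.27,  0.23,  2.09, -0.22,  0.55,  0.57])]
0.56 0.55 [None, array([ 0.36,  0.21,  2.27, -1.  ,  0.3 ,  1.4 ])]
0.4 0 [ 0.2   0.42  1.95 -0.32  0.41  0.6 ]
0.4 60 [ 0.22  0.3   1.97 -0.27  0.51  0.56]
0.4 110 [ 0.23  0.2   1.97 -0.24  0.61  0.53]
0.56 0 [ 0.24  0.4   2.08 -0.99  0.23  1.3 ]
0.56 60 [ 0.27  0.27  2.12 -0.73  0.31  1.05]
0.56 110 [ 0.3   0.15  2.13 -0.59  0.4   0.92]
0.62 0 None
0.62 60 [ 0.29  0.27  2.17 -1.08  0.27  1.42]
0.62 110 [ 0.32  0.15  2.19 -0.85  0.35  1.19]
0.66 0 None
0.66 60 None
0.66 110 [ 0.35  0.15  2.23 -1.06  0.33  1.42]
```

Run:
```python
from h import *
r0=R.from_rotvec(arm.get_tool_rot())
p=arm.get_tool_pos(); arm.move_linear([p[0],p[1],400],v=250)
r=rot(.3); h=bn(0,-46,116)
P=at(h,r,90); 
arm.goto([P[0]-60,P[1],400],r.as_rotvec())
fingers.set_gripper(0.38)
arm.goto(P,r.as_rotvec())
print(arm.get_t(),arm.get_tool_pos(),P,arm.get_finger_gap(),arm.get_wrist_force())
arm.move_linear(at(h,r,25,4),v=100)
for n in("side","top"):
    q,_=imaging.grab_frame(n); x0,y0,x1,y1=(225,110,385,230) if n=="side" else (225,130,385,250)
    cv2.imwrite(f"pics/{n}1.png",cv2.resize(q[y0:y1,x0:x1,::-1],None,fx=5,fy=5,interpolation=cv2.INTER_CUBIC))
```

```text
5.7833 [554.33640949 106.17910396 227.02428756] [553.7120949  106.05486085 226.11549167] 0.3817081861914229 [-0.06482376 -0.40191658  0.68647854]
```

View pics/side1.png

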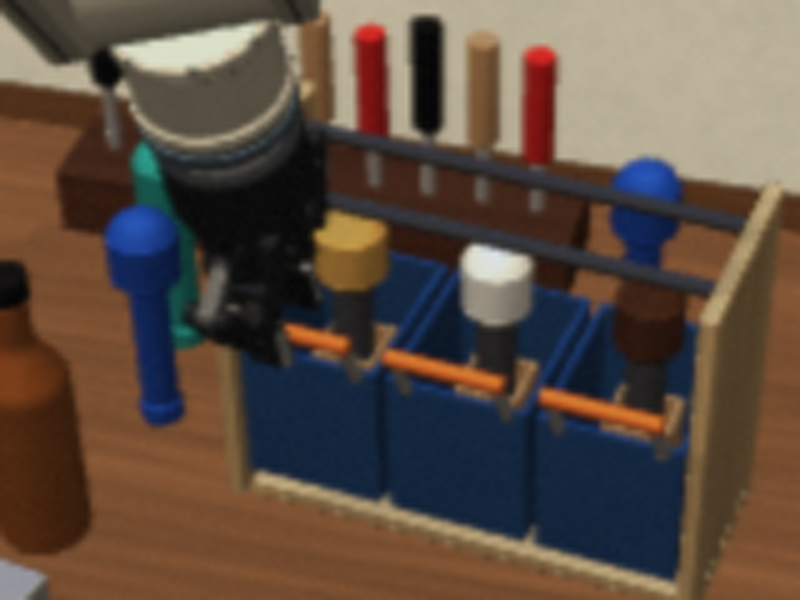

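View pics/top1.png

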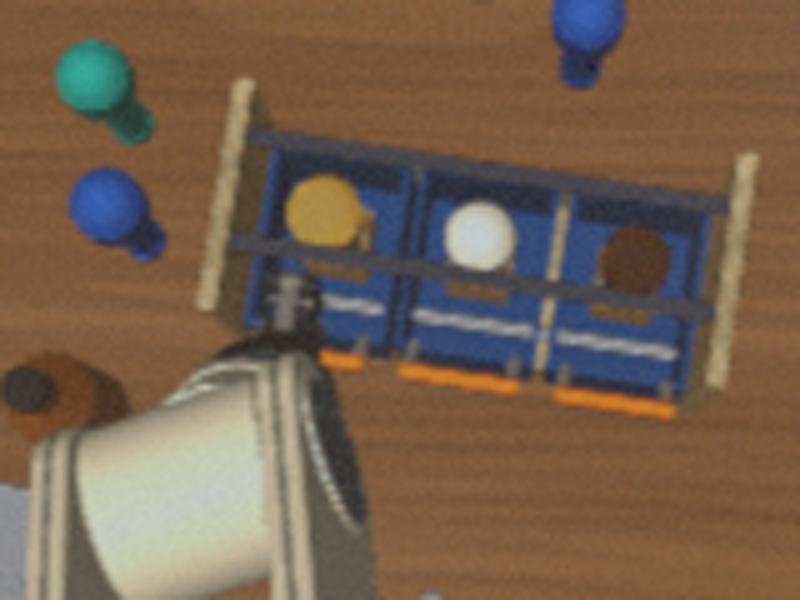

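Run:
```python
from h import *
r=rot(.3); h=bn(0,-46,116,-2)
arm.move_linear(at(h,r,0,3),v=60)
print(arm.get_wrist_force())
fingers.set_gripper(0.2,20)
print(arm.get_finger_gap(),arm.get_wrist_force())
for q in np.arange(.04,.571,.04):
    r=rot(.3+.25*q); h=bn(q,-46,116,-2)
    arm.move_linear(at(h,r,0,3),v=80,rotation=r.as_rotvec())
    print(round(q,2),arm.get_wrist_force().round(1),(arm.get_tool_pos()-at(h,r,0,3)).round(1))
print(arm.get_t())
for n in("side","top"):
    q,_=imaging.grab_frame(n); x0,y0,x1,y1=(225,110,385,230) if n=="side" else (225,130,385,250)
    cv2.imwrite(f"pics/{n}2.png",cv2.resize(q[y0:y1,x0:x1,::-1],None,fx=5,fy=5,interpolation=cv2.INTER_CUBIC))
```

```text
[-0.03218679 -0.32502566  0.63604425]
0.19972600877328692 [0.23997998 0.27333607 0.60102534]
0.04 [3.1 0.1 3.6] [0.9 0.3 0.8]
0.08 [ 5.6 -1.3  5.3] [2.1 0.3 1.5]
0.12 [1.2 1.1 3.3] [0.1 0.  0.3]
0.16 [ 0.   0.3 -0. ] [-1.1 -0.2 -0.7]
0.2 [ 0.6 -0.   0.9] [-0.8 -0.1 -0.5]
0.24 [0.1 0.1 0.5] [-0.6 -0.2 -0.3]
0.28 [-0.1 -1.  -0.2] [-0.4 -0.1 -0.2]
0.32 [ 0.9 -0.4 -0.7] [-0.3 -0.1 -0.2]
0.36 [ 0.1 -0.2 -0.2] [-0.2 -0.1 -0.1]
0.4 [-1.   0.1 -0.5] [-0.2 -0.1 -0.1]
0.44 [ 0.1  0.6 -0.1] [-0.2 -0.1 -0.1]
0.48 [-0.7 -0.9  0.4] [-0.1 -0.1 -0. ]
0.52 [-0.9 -0.5  0.5] [-0.  -0.1  0. ]
0.56 [ 0.2 -0.7 -0.4] [-0.  -0.1  0. ]
11.075
```

View pics/side2.png

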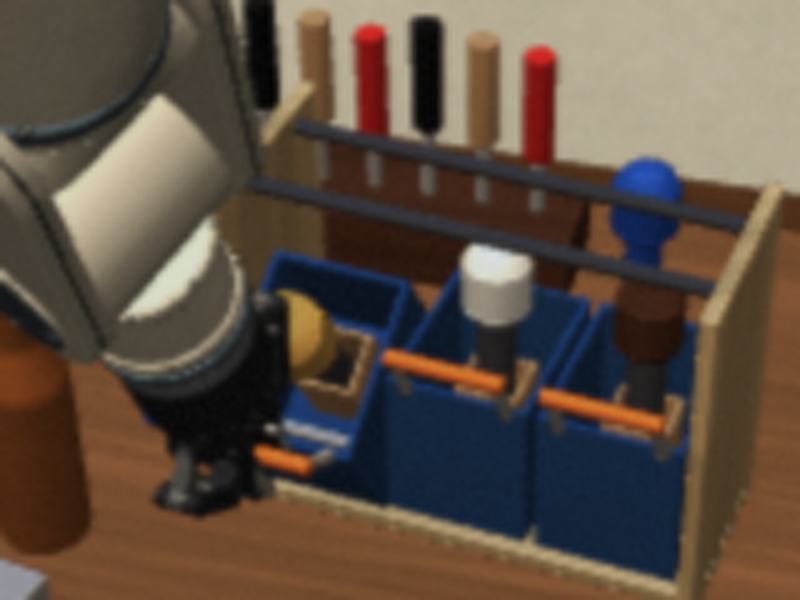

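View pics/top2.png

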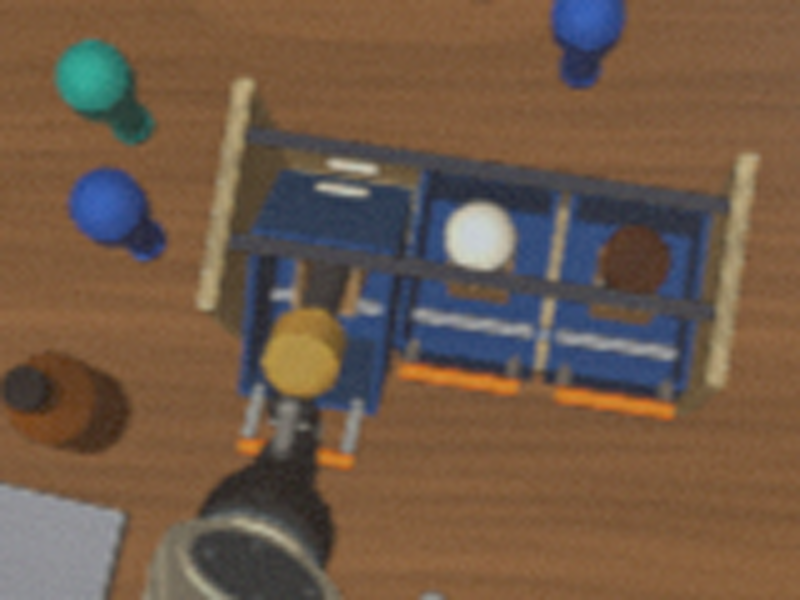

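```bash
cat >> h.py <<'E'
def snap(tag,box={"side":(225,110,385,230),"top":(225,130,385,250)}):
    o={}
    for n in("side","top"):
        p,d=imaging.grab_frame(n); o[n]=(p,d); x0,y0,x1,y1=box[n]; f=min(780/(x1-x0),590/(y1-y0))
        cv2.imwrite(f"pics/{n}{tag}.png",cv2.resize(p[y0:y1,x0:x1,::-1],None,fx=f,fy=f,interpolation=cv2.INTER_CUBIC))
    np.savez(f"o{tag}.npz",sp=o["side"][0],sd=o["side"][1],tp=o["top"][0],td=o["top"][1])
    return o
def brass(o,c,rad=45):
    out={}
    for n in("side","top"):
        p,d=o[n];hsv=cv2.cvtColor(p,cv2.COLOR_RGB2HSV)
        m=(hsv[...,0]>12)&(hsv[...,0]<28)&(hsv[...,1]>150)&(hsv[...,2]>90)&(d>0)
        v,u=np.where(m);w=world(n,u,v,d[v,u]);k=np.linalg.norm(w-c,axis=1)<rad
        out[n]=w[k]
    return out
E
python3 - <<'E'
from h import *
r=R.from_rotvec(arm.get_tool_rot());z=r.apply([0,0,1])
p=arm.get_tool_pos()
arm.move_linear(p-30*z,v=80)
arm.move_linear(p-30*z+[-130,-20,150],v=300)
o=snap(3)
c=bn(.56,30,118);print("exp",c)
b=brass(o,c)
from scipy.optimize import least_squares
# fit head: axis in frame, straight cyl r22 z111-141 plus dome ~ to 156
W=np.vstack([b["side"],b["top"]]);print(len(b["side"]),len(b["top"]),b["side"].mean(0),b["top"].mean(0))
np.save("W3.npy",W)
print(arm.get_t(),arm.get_wrist_force())
E
```

```text
exp [583.27651146 102.24981216 157.91168904]
193 155 [561.96607     98.41285656 169.33506757] [575.90624585  99.46789508 172.78616226]
12.6167 [-0.11183399  0.43188434 -0.77748115]
```

View pics/side3.png

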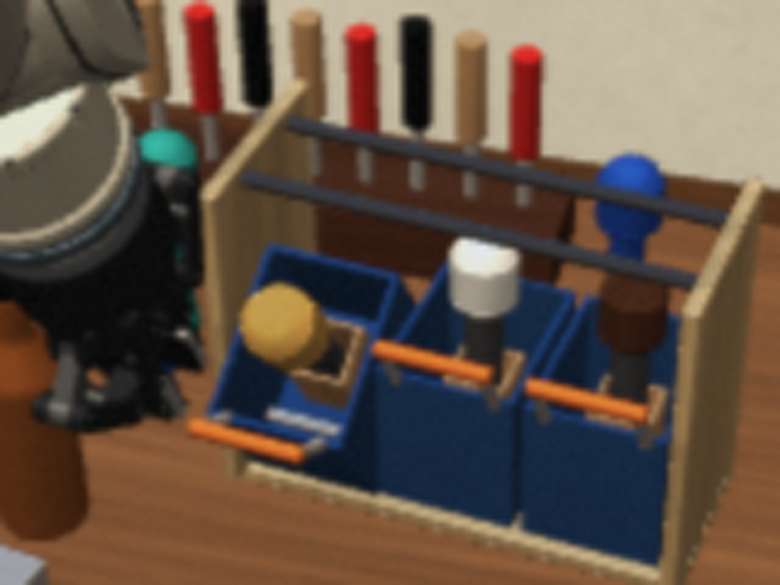

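View pics/top3.png

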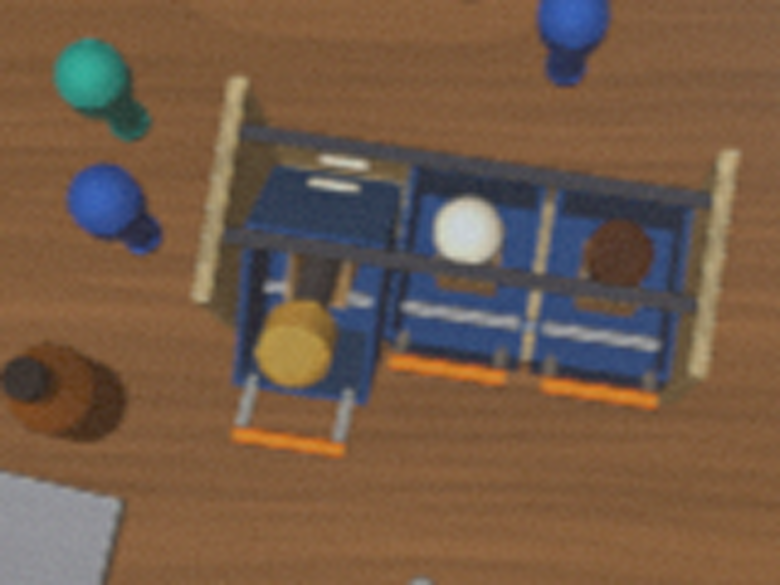

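```bash
cat >> h.py <<'E'
from scipy.optimize import least_squares
def fit(W,f0,a0,sf=2.,sa=.1):
    a0=a0/np.linalg.norm(a0)
    e1=np.cross(a0,[0,1,0]);e1/=np.linalg.norm(e1);e2=np.cross(a0,e1)
    def up(x):
        a=a0+x[3]*e1+x[4]*e2; return f0+x[:3],a/np.linalg.norm(a)
    def sd(W,f,a):
        q=W-f;z=q@a;rr=np.linalg.norm(q-np.outer(z,a),axis=1)
        Rs=(22**2+15**2)/30; 
        side=rr-22; cap=np.hypot(rr,z-(156-Rs))-Rs
        return np.where(z>141,cap,side)
    g=lambda x:np.r_[sd(W,*up(x))/2,np.sqrt(len(W)/10)*np.r_[x[:3]/sf,x[3:]/sa]]
    s=least_squares(g,np.zeros(5),loss="soft_l1")
    f,a=up(s.x); return f,a,np.median(abs(sd(W,f,a)))
E
python3 - <<'E'
from h import *
W=np.load("W3.npy")
for q in(.56,.62):
    a0=bn(q,0,1)-bn(q,0,0); f,a,e=fit(W,bn(.56,35,-8),a0)
    print(f,a,e,"tilt fwd",np.arctan2(-a@RX,a[2]),"lat",a@RY, "foot err",f-bn(.56,35,-8),"head",f+126*a)
    i=[(np.dot(f+126*a-O,RX)),np.dot(f+126*a-O,RY),(f+126*a)[2]];print(i)
print(arm.solve_ik)
E
```

```text
[653.55385273  93.22360378  54.0370041 ] [-0.60548411  0.08055505  0.79177009] 0.8614908090431488 tilt fwd 0.6570904577986811 lat 0.002605537334043415 foot err [-0.30620105  0.05815203  0.22352806] head [577.26285428 103.3735403  153.80003505]
[np.float64(-73.37022329685531), np.float64(90.34688720791499), np.float64(153.80003505317856)]
[653.56004374  93.21053072  54.04433493] [-0.60554301  0.08070477  0.7917098 ] 0.8608620103138822 tilt fwd 0.6571886620442715 lat 0.002746512721348209 foot err [-0.30001004  0.04507897  0.23085889] head [577.26162491 103.37933168 153.79976972]
[np.float64(-73.3721818920483), np.float64(90.35247427948815), np.float64(153.79976972186546)]
<function make.<locals>.ik at 0x7f1d222bc860>
```

Run:
```python
from h import *
f=np.array([653.56,93.2,54.04])
for t in(.54,.56,.58,.6,.62,.64):
  a=-np.sin(t)*RX+np.cos(t)*RZ
  r=rot(t)
  for b in(0,45,90): 
    s=arm.solve_ik(at(f+126*a,r,b,4),r.as_rotvec());print(t,b,None if s is None else s.round(2))
```

```text
0.54 0 [ 0.24  0.41  2.07 -0.87  0.24  1.17]
0.54 45 [ 0.25  0.31  2.09 -0.7   0.3   1.01]
0.54 90 [ 0.27  0.21  2.11 -0.58  0.38  0.89]
0.56 0 [ 0.24  0.41  2.08 -1.01  0.23  1.32]
0.56 45 [ 0.26  0.31  2.11 -0.8   0.28  1.12]
0.56 90 [ 0.28  0.21  2.13 -0.65  0.36  0.98]
0.58 0 [ 0.25  0.41  2.1  -1.17  0.22  1.48]
0.58 45 [ 0.27  0.31  2.12 -0.92  0.27  1.24]
0.58 90 [ 0.29  0.21  2.14 -0.74  0.34  1.07]
0.6 0 None
0.6 45 [ 0.27  0.31  2.14 -1.06  0.26  1.38]
0.6 90 [ 0.3   0.21  2.16 -0.85  0.32  1.18]
0.62 0 None
0.62 45 [ 0.28  0.31  2.16 -1.21  0.25  1.54]
0.62 90 [ 0.31  0.21  2.18 -0.96  0.3   1.3 ]
0.64 0 None
0.64 45 None
0.64 90 [ 0.32  0.21  2.2  -1.09  0.29  1.44]
```

Run:
```python
from h import *
f=np.array([653.56,93.2,54.04]); t=.585
a=-np.sin(t)*RX+np.cos(t)*RZ; h=f+126*a
r=rot(.56)
fingers.set_gripper(0.82,50)
arm.goto(at(h,r,90,4),r.as_rotvec())
arm.move_linear(at(h,r,0,4),v=80)
print(arm.get_tool_pos()-at(h,r,0,4),arm.get_wrist_force(),arm.get_finger_gap())
snap(4)
print(arm.get_t())
```

```text
[-0.05015502  0.04685692  0.29337967] [-0.92437725 -0.67223384  0.08450426] 0.821812122315162
15.2667
```

View pics/side4.png

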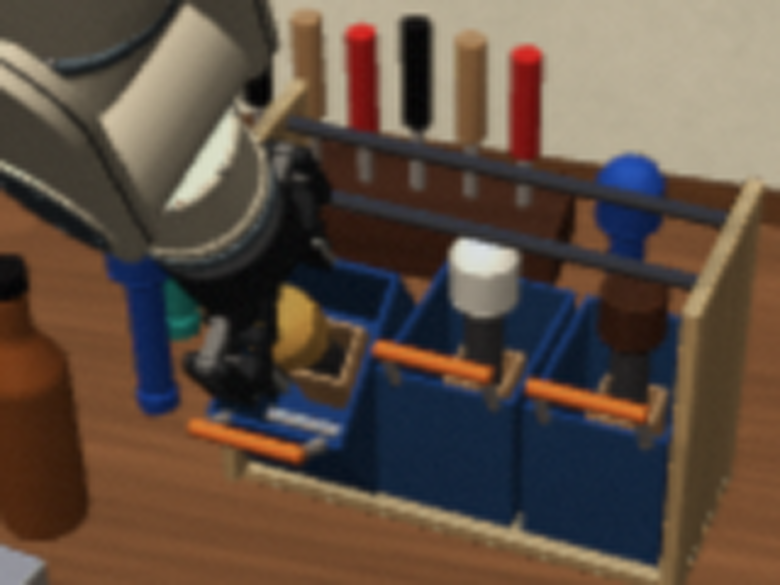

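View pics/top4.png

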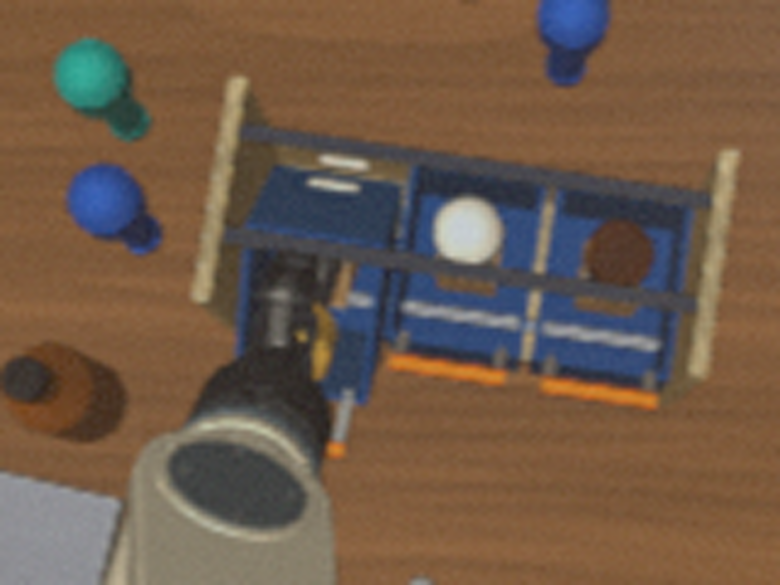

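Run:
```python
from h import *
z=np.load("o3.npz");o={"side":(z["sp"],z["sd"]),"top":(z["tp"],z["td"])}
b=brass(o,bn(.56,25,118),50)
a0=bn(.65,0,1)-bn(.65,0,0)
for k,W in(("side",b["side"]),("top",b["top"]),("both",np.vstack([b["side"],b["top"]]))):
  for sf,sa in((2,.1),(8,.05),(8,.2)):
    f,a,e=fit(W,bn(.56,35,-8),a0,sf,sa); h=f+126*a
    print(k,sf,sa,f.round(1),a.round(3),e.round(2),"lat",(a@RY).round(3),"head",h.round(1),"rackframe",np.round([(h-O)@RX,(h-O)@RY],1))
hsv=cv2.cvtColor(z["tp"],cv2.COLOR_RGB2HSV)
m=(hsv[...,0]>12)&(hsv[...,0]<28)&(hsv[...,1]>150)&(hsv[...,2]>90)
ys,xs=np.where(m[180:220,270:300]);print("brass px",xs.min()+270,xs.max()+270,ys.min()+180,ys.max()+180,xs.mean()+270)
h=np.array([577.26,103.38,153.8]);a=np.array([-.605,.081,.792]);print(proj("top",h),proj("top",h+30*a))
# panels/handles in rack frame lateral check
```

```text
side 2 0.1 [653.8  93.2  53.9] [-0.604  0.08   0.793] 0.91 lat 0.002 head [577.7 103.2 153.9] rackframe [-72.9  90.2]
side 8 0.05 [653.4  93.4  53.7] [-0.601  0.078  0.795] 0.92 lat 0.001 head [577.6 103.2 153.9] rackframe [-73.   90.3]
side 8 0.2 [653.6  93.3  53.9] [-0.603  0.079  0.794] 0.92 lat 0.001 head [577.6 103.2 153.9] rackframe [-73.   90.3]
top 2 0.1 [653.4  93.2  54.5] [-0.608  0.082  0.789] 0.77 lat 0.004 head [576.7 103.6 154. ] rackframe [-73.9  90.5]
top 8 0.05 [652.6  93.6  54.2] [-0.604  0.08   0.793] 0.82 lat 0.002 head [576.6 103.6 154.1] rackframe [-74.1  90.5]
top 8 0.2 [653.2  93.2  54.6] [-0.608  0.083  0.79 ] 0.8 lat 0.004 head [576.6 103.6 154.1] rackframe [-74.1  90.5]
both 2 0.1 [653.6  93.2  54.1] [-0.606  0.081  0.791] 0.86 lat 0.003 head [577.3 103.4 153.8] rackframe [-73.4  90.4]
both 8 0.05 [653.   93.5  53.7] [-0.602  0.079  0.795] 0.88 lat 0.001 head [577.2 103.4 153.9] rackframe [-73.5  90.4]
both 8 0.2 [653.3  93.3  54. ] [-0.604  0.081  0.793] 0.88 lat 0.003 head [577.2 103.4 153.9] rackframe [-73.5  90.4]
brass px 272 292 192 219 284.8152173913044
[[285.17943326 199.86083351]] [[283.28201611 205.36742583]]
```

Run:
```python
from h import *
r=R.from_rotvec(arm.get_tool_rot());p=arm.get_tool_pos();z=r.apply([0,0,1]);y=r.apply([0,1,0])
for b in(0,19,50,100,140): 
  for s in(0,45,-45):
    q=proj("top",p-b*z+s*y)[0]; print(b,s,q.round(1),((q-[225,130])*4.875).round(),"side",((proj("side",p-b*z+s*y)[0]-[225,110])*4.875).round())
```

```text
0 0 [286.8 193.8] [301. 311.] side [298. 325.]
0 45 [288.2 179.8] [308. 243.] side [323. 254.]
0 -45 [285.4 207.3] [295. 377.] side [272. 397.]
19 0 [285.7 196.6] [296. 325.] side [289. 313.]
19 45 [287.1 182.4] [303. 256.] side [315. 241.]
19 -45 [284.4 210.3] [289. 391.] side [262. 386.]
50 0 [283.9 201.3] [287. 348.] side [274. 293.]
50 45 [285.3 186.9] [294. 277.] side [300. 220.]
50 -45 [282.5 215.2] [280. 416.] side [247. 368.]
100 0 [280.7 209.4] [272. 387.] side [248. 260.]
100 45 [282.1 194.6] [279. 315.] side [276. 184.]
100 -45 [279.4 223.8] [265. 457.] side [220. 337.]
140 0 [278.  216.4] [259. 421.] side [226. 231.]
140 45 [279.4 201.2] [265. 347.] side [255. 153.]
140 -45 [276.7 231.1] [252. 493.] side [197. 310.]
```

Run:
```python
from h import *
fingers.set_gripper(0.0,50)
print(arm.get_finger_gap()*85,arm.get_wrist_force())
r=R.from_rotvec(arm.get_tool_rot());z=r.apply([0,0,1]);p=arm.get_tool_pos()
arm.move_linear(p-25*z,v=60); print(arm.get_finger_gap()*85,arm.get_wrist_force())
arm.move_linear(p-75*z,v=80); print(arm.get_finger_gap()*85,arm.get_wrist_force())
snap(5);print(arm.get_t())
```

```text
42.845308900616956 [-2.70105361 -0.67557704  4.39943112]
42.86775638224657 [-0.22906551 -0.10594619 -3.63965205]
42.522829498099625 [ 0.87214262 -0.52111113 -4.04163445]
17.075
```

View pics/side5.png

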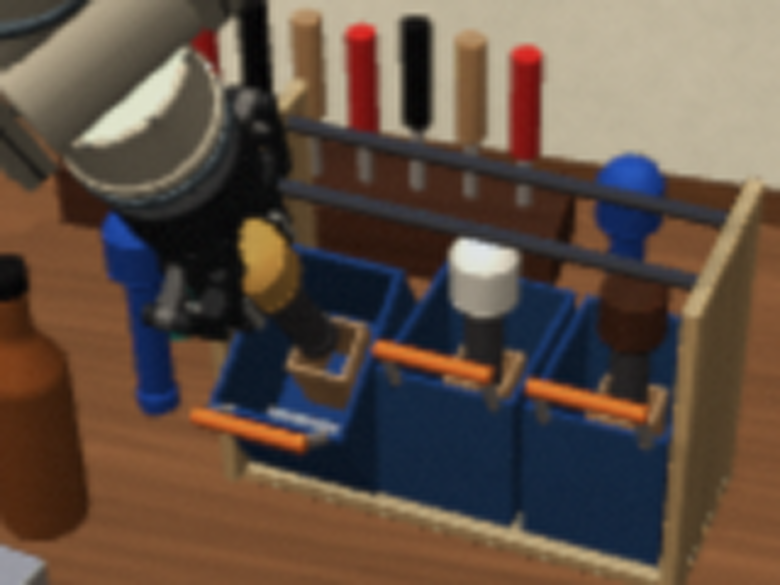

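Run:
```python
from h import *
r=R.from_rotvec(arm.get_tool_rot());z=r.apply([0,0,1]);p=arm.get_tool_pos()
arm.move_linear(p-50*z,v=120)
p=arm.get_tool_pos(); q=p+[-60,-5,60]; arm.move_linear(q,v=150)
r0=rot(0)
q2=np.array([460,150,330-18.7-4]); 
arm.goto(q2,r0.as_rotvec())
B=np.array([447.5,281.8])
arm.move_linear([B[0],B[1],330-22],v=200)
arm.dwell(.3)
print(arm.get_t(),arm.get_tool_pos(),arm.get_wrist_force(),arm.get_finger_gap()*85)
snap(6,{"side":(150,90,310,270),"top":(160,160,320,290)})
```

```text
20.0833 [447.70579074 281.03782798 308.0568691 ] [ 0.31539416  0.24769684 -3.90685086] 42.64902019428665
```

View pics/side6.png

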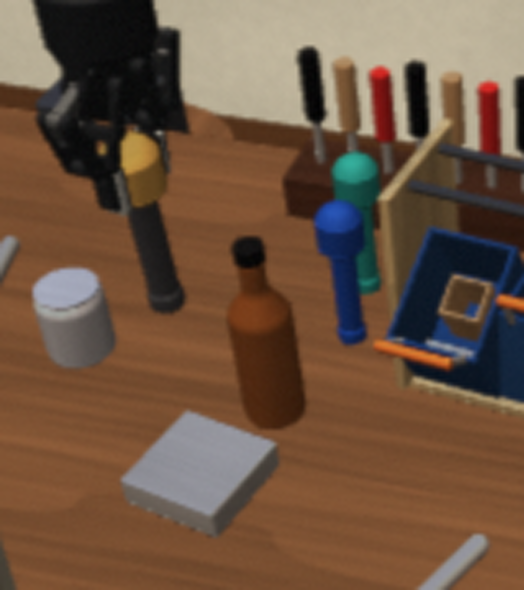

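View pics/top6.png

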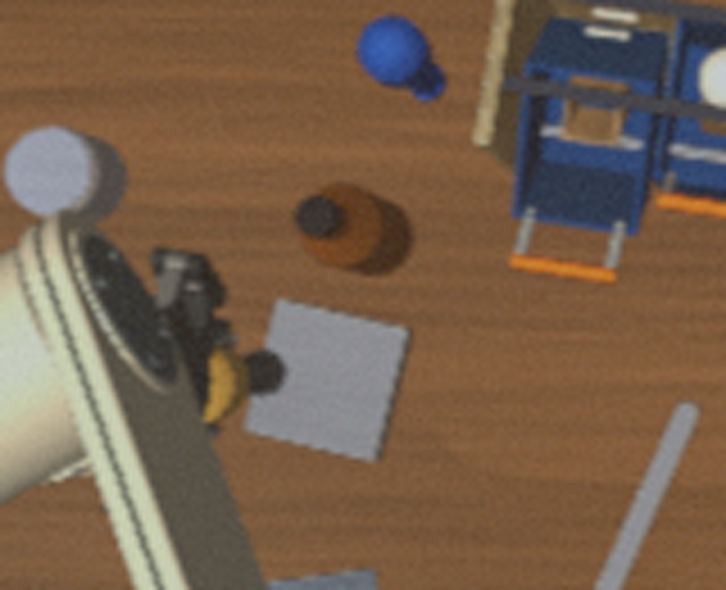

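```bash
cat >> h.py <<'E'
def stem(o,fx,fy,zf,lo=14,hi=100,rad=28):
    out={}
    def ln(W,x):
        zz=W[:,2]-zf; c=np.stack([x[0]+x[2]*zz,x[1]+x[3]*zz],1)
        return np.linalg.norm(W[:,:2]-c,axis=1)-12
    Ws=[]
    for n in("side","top"):
        p,d=o[n];v,u=np.where(d>0);w=world(n,u,v,d[v,u])
        k=(np.hypot(w[:,0]-fx,w[:,1]-fy)<rad)&(w[:,2]>zf+lo)&(w[:,2]<zf+hi)
        out[n+"_n"]=int(k.sum()); Ws.append(w[k])
        if k.sum()>60:
            s=least_squares(lambda x:ln(w[k],x),[fx,fy,0,0],loss="soft_l1"); out[n]=s.x.round(3)
    W=np.vstack(Ws); s=least_squares(lambda x:ln(W,x),[fx,fy,0,0],loss="soft_l1")
    out["both"]=s.x.round(3); out["med"]=np.median(abs(ln(W,s.x))); return out
def load(t):
    z=np.load(f"o{t}.npz"); return {"side":(z["sp"],z["sd"]),"top":(z["tp"],z["td"])}
E
python3 - <<'E'
from h import *
o=load(6)
p=arm.get_tool_pos(); 
print(stem(o,447.7,281,204),stem(o,447.7,281,204,14,100,35))
# bottle body as verticality / bias check
p_,d=o["side"];v,u=np.where(d>0);w=world("side",u,v,d[v,u]);k=np.hypot(w[:,0]-447,w[:,1]-281)<35
h=w[k];h=h[h[:,2]>60];print("lowest z",np.percentile(h[:,2],[0,.5,1,5]))
for b in ("blue",):
  for n in("side",):
    # reference: blue punch standing at (656,222) vertical
    print(stem(o,663,222,0))
E
```

```text
{'side_n': 275, 'side': array([ 4.53500e+02,  2.80511e+02, -5.10000e-02,  1.10000e-02]), 'top_n': 50, 'both': array([ 4.52986e+02,  2.81077e+02, -4.60000e-02,  5.00000e-03]), 'med': np.float64(0.8374385898450765)} {'side_n': 275, 'side': array([ 4.53500e+02,  2.80511e+02, -5.10000e-02,  1.10000e-02]), 'top_n': 50, 'both': array([ 4.52986e+02,  2.81077e+02, -4.60000e-02,  5.00000e-03]), 'med': np.float64(0.8374385898450765)}
lowest z [200.0624524  204.27592391 206.89442411 224.04551538]
{'side_n': 167, 'side': array([6.63020e+02, 2.24486e+02, 1.00000e-02, 9.00000e-03]), 'top_n': 35, 'both': array([6.62602e+02, 2.25120e+02, 1.50000e-02, 2.00000e-03]), 'med': np.float64(0.9752358900857541)}
```

Run:
```python
from h import *
r=rot(-.055); B=np.array([447.5,281.8])
g=np.array([B[0],B[1],330-15])
arm.move_linear(at(g,r,0,4),v=100,rotation=r.as_rotvec())
g[2]=30+126+20
arm.move_linear(at(g,r,0,4),v=120)
arm.dwell(.4)
o=snap(7,{"side":(150,90,310,270),"top":(160,160,320,290)})
print(arm.get_t(),arm.get_tool_pos()-at(g,r,0,4),arm.get_wrist_force())
print(stem(o,447.5,281.8,50))
```

```text
22.3 [0.02103617 0.00129902 0.06806457] [-0.35862876 -0.31453948 -4.22327954]
{'side_n': 212, 'side': array([4.46470e+02, 2.81927e+02, 9.00000e-03, 1.00000e-02]), 'top_n': 29, 'both': array([4.45842e+02, 2.82315e+02, 1.70000e-02, 6.00000e-03]), 'med': np.float64(1.1014858328451549)}
```

View pics/side7.png

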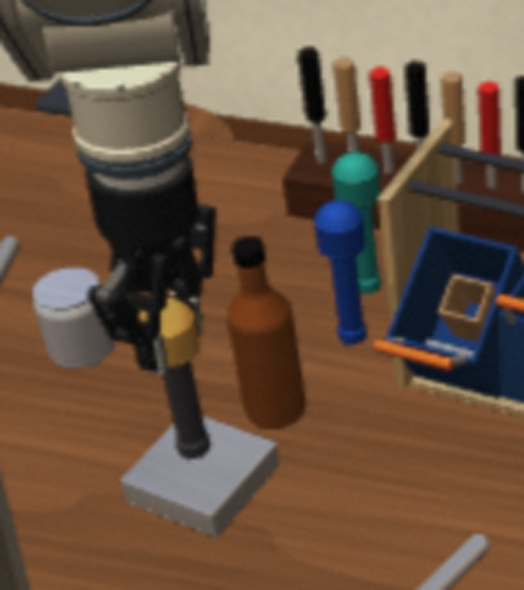

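Run:
```python
from h import *
p=arm.get_tool_pos(); f0=arm.get_wrist_force()[2]
arm.move_linear(p-[0,0,13],v=40); p=arm.get_tool_pos()
for i in range(24):
    p=p-[0,0,.7]; arm.move_linear(p,v=12)
    f=arm.get_wrist_force()
    if i>3 or f[2]-f0>1.5: print(i,f.round(2),arm.get_tool_pos()[2].round(2))
    if f[2]-f0>3: break
arm.dwell(.2);print(arm.get_wrist_force(),arm.get_ft_torque())
fingers.set_gripper(0.62)
arm.dwell(.3)
print(arm.get_wrist_force(),arm.get_t(),arm.get_finger_gap())
o=snap(8,{"side":(150,90,310,270),"top":(160,160,320,290)})
print(stem(o,447.5,281.8,30))
```

```text
4 [ 0.89 -0.37 -3.5 ] 136.52
5 [-1.59 -0.33  5.71] 136.43
[-0.74766247  0.08440225  4.43026014] [ 0.02366816  0.43627384 -0.03508501]
[ 0.17511472 -0.67790868  0.75676068] 25.0417 0.6202884976981108
{'side_n': 211, 'side': array([ 4.47072e+02,  2.82225e+02, -1.00000e-03,  3.00000e-03]), 'top_n': 30, 'both': array([ 4.46652e+02,  2.82509e+02,  4.00000e-03, -0.00000e+00]), 'med': np.float64(0.8041697531316139)}
```

View pics/side8.png

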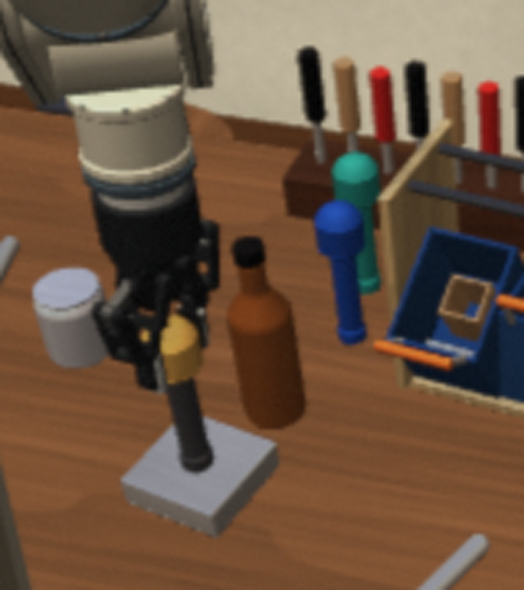

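Run:
```python
from h import *
fingers.set_gripper(0.85); print(arm.get_wrist_force())
r=R.from_rotvec(arm.get_tool_rot());z=r.apply([0,0,1]);p=arm.get_tool_pos()
arm.move_linear(p-85*z,v=100)
p=arm.get_tool_pos(); arm.move_linear([p[0],p[1],330],v=200)
o=snap(9,{"side":(150,90,310,270),"top":(160,160,320,290)})
print(stem(o,447.5,281.8,30),arm.get_t())
for q in(.6,.56,.3,.1,0,-.04):
  for t in(.2,.3):
    r=rot(t);s=arm.solve_ik(bn(q,-46,116)-18*r.apply([0,1,0])+10*r.apply([0,0,1]),r.as_rotvec());print(q,t,None if s is None else s.round(2))
```

```text
[ 0.88504793  0.71952394 -0.49494069]
{'side_n': 214, 'side': array([4.46868e+02, 2.82216e+02, 0.00000e+00, 2.00000e-03]), 'top_n': 33, 'both': array([ 4.46312e+02,  2.82511e+02,  7.00000e-03, -1.00000e-03]), 'med': np.float64(0.9451453571072221)} 27.275
0.6 0.2 [ 0.24  0.42  2.08 -0.16  0.46  0.5 ]
0.6 0.3 [ 0.26  0.41  2.13 -0.35  0.34  0.7 ]
0.56 0.2 [ 0.24  0.41  2.07 -0.16  0.48  0.5 ]
0.56 0.3 [ 0.26  0.4   2.13 -0.33  0.35  0.69]
0.3 0.2 [ 0.22  0.39  2.02 -0.13  0.55  0.45]
0.3 0.3 [ 0.24  0.38  2.07 -0.26  0.42  0.6 ]
0.1 0.2 [ 0.21  0.39  1.97 -0.12  0.6   0.42]
0.1 0.3 [ 0.23  0.38  2.03 -0.23  0.47  0.54]
0 0.2 [ 0.2   0.4   1.94 -0.11  0.62  0.41]
0 0.3 [ 0.22  0.38  2.   -0.22  0.49  0.52]
-0.04 0.2 [ 0.2   0.4   1.93 -0.11  0.62  0.41]
-0.04 0.3 [ 0.21  0.38  1.99 -0.21  0.49  0.51]
```

View pics/side9.png

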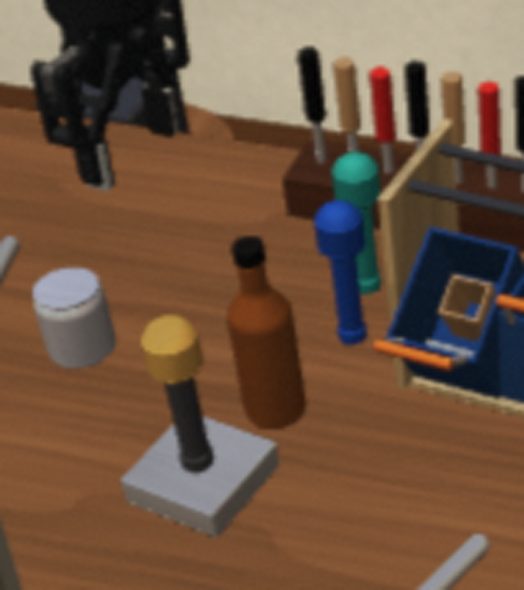

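View pics/top9.png

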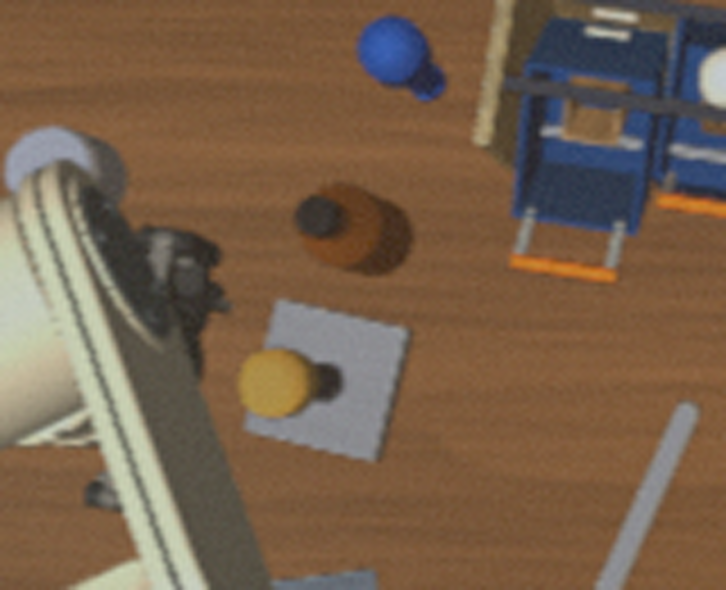

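Run:
```python
from h import *
r=rot(.25)
def P(q,off=18): return bn(q,-46,116,-2)-off*r.apply([0,1,0])+10*r.apply([0,0,1])
s=P(.56,40)
arm.goto([s[0],s[1],330],r.as_rotvec())
fingers.set_gripper(0.0,40)
arm.move_linear(s,v=180)
print(arm.get_t(),arm.get_wrist_force(),s)
arm.move_linear(P(.56,24),v=60)
for q in np.arange(.52,.15,-.04):
    arm.move_linear(P(q),v=90); print(round(q,2),arm.get_wrist_force().round(1))
for q in np.arange(.14,-.08,-.02):
    arm.move_linear(P(q),v=50); f=arm.get_wrist_force();print(round(q,2),f.round(1),(arm.get_tool_pos()-P(q)).round(1))
    if q<.03 and f[0]<-10: break
print(arm.get_t())
snap(10)
```

```text
30.125 [-0.43055385  0.58505952  0.03543306] [484.22464028 112.98165416  96.26174519]
0.52 [-0.6 -0.4  0.5]
0.48 [-1.2  0.1  0.6]
0.44 [-4.6 -0.9  4.3]
0.4 [-7.1 -1.9  7.4]
0.36 [-6.9  0.1  7.2]
0.32 [-5.5  0.5  5. ]
0.28 [-0.1  0.2  0.7]
0.24 [-0.5  0.3  0.3]
0.2 [0.1 0.4 0.2]
0.16 [ 0.6 -0.3 -0.6]
0.14 [0.4 0.9 0.1] [ 0.1 -0.   0.1]
0.12 [0.8 1.1 0.3] [ 0.2 -0.   0.1]
0.1 [-1.9  1.4 -0.2] [-0.5 -0.1 -0.3]
0.08 [-4.7  1.7 -0.3] [-1.1 -0.1 -0.5]
0.06 [-6.   2.   1.4] [-1.1 -0.  -0.4]
0.04 [-5.3  1.   2.9] [-0.8 -0.  -0.2]
0.02 [-2.1  0.4  2.1] [ 0.4 -0.   0.4]
0.0 [-0.2 -0.3  0.7] [0.7 0.  0.2]
-0.02 [-4.6  1.2  0.7] [-1.  -0.  -0.6]
-0.04 [-10.1   4.9   1.5] [-3.   0.1 -1.5]
35.5583
```

View pics/side10.png

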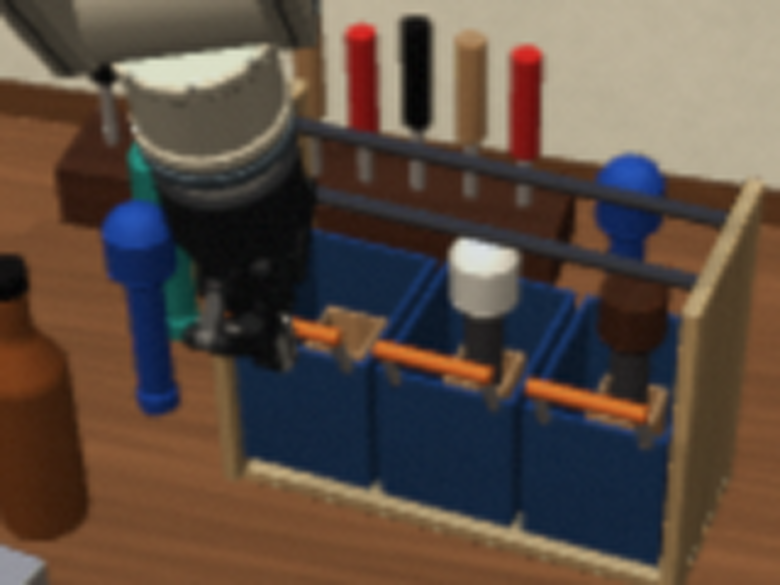

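View pics/top10.png

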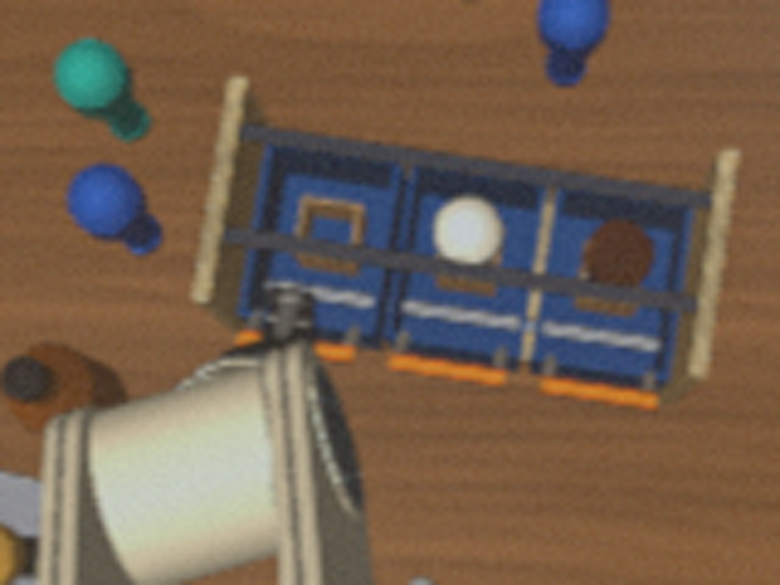

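Force shows the catch passed (peak near 0.06, drop at 0) and then a solid stop. I'll retreat forward and verify.

Run:
```python
from h import *
p=arm.get_tool_pos()
arm.move_linear(p+[-50,5,-5],v=100)
arm.move_linear(p+[-80,-60,190],v=250)
arm.dwell(.4)
o=snap(11,{"side":(150,90,390,270),"top":(200,130,400,280)})
print(stem(o,447.5,281.8,30))
for n in("side","top"):
    P,d=o[n];hsv=cv2.cvtColor(P,cv2.COLOR_RGB2HSV)
    m=(hsv[...,0]<15)&(hsv[...,1]>190)&(hsv[...,2]>120)
    v,u=np.where(m&(d>0));w=world(n,u,v,d[v,u])
    for b in(1,2,3):
        e=rk(-76,90*(2-b),158);k=np.linalg.norm(w-e,axis=1)<45
        print(n,b,k.sum(),"rack x",((w[k]-O)@RX).mean().round(2),"z",w[k][:,2].mean().round(2))
print(arm.get_t(),arm.get_wrist_force())
```

```text
{'side_n': 217, 'side': array([4.47106e+02, 2.82220e+02, 0.00000e+00, 4.00000e-03]), 'top_n': 30, 'both': array([4.46664e+02, 2.82525e+02, 6.00000e-03, 1.00000e-03]), 'med': np.float64(0.9178005879900297)}
side 1 71 rack x -77.96 z 160.72
side 2 72 rack x -77.44 z 160.56
side 3 79 rack x -77.2 z 160.72
top 1 27 rack x -76.78 z 162.47
top 2 29 rack x -75.95 z 162.36
top 3 28 rack x -76.04 z 161.39
37.825 [-0.3700107  -0.22211521 -0.67687976]
```

View pics/side11.png

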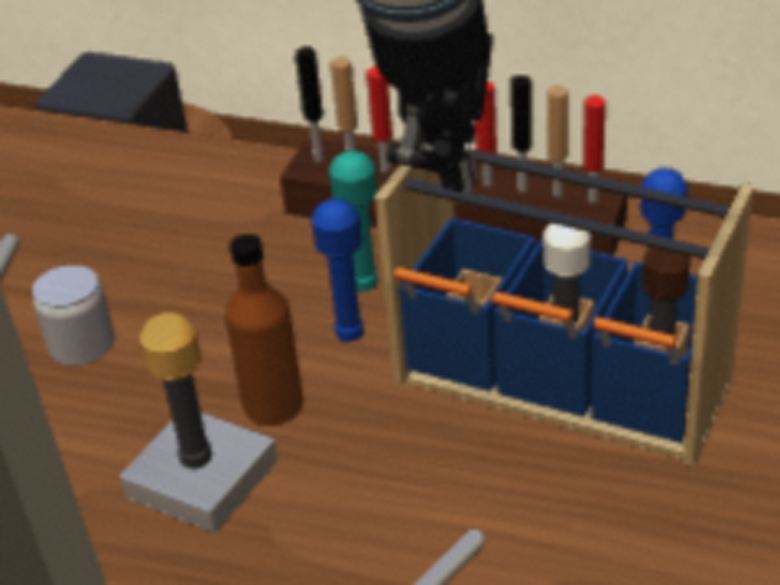

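View pics/top11.png

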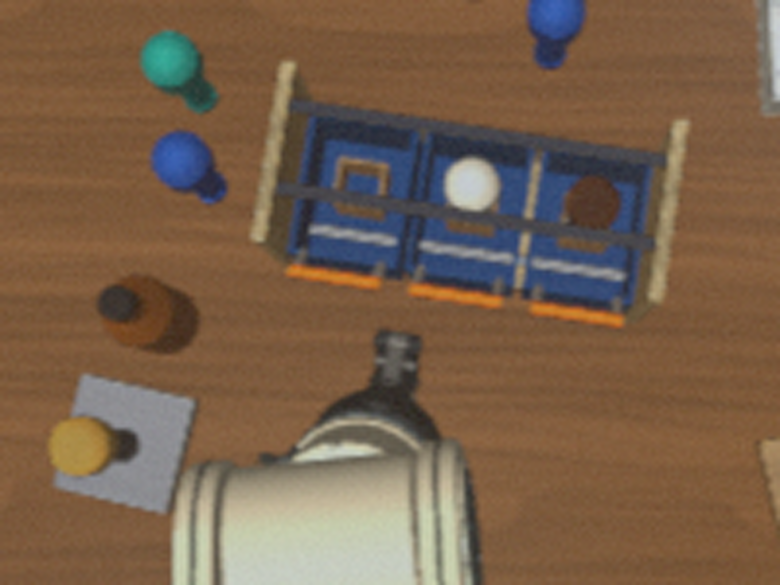

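```bash
python3 -c "
from h import *
job.job_done();print(arm.get_t())"
```

```text
the job is handed in; nothing more can be done
the job is handed in; nothing more can be done
```

The brass-headed punch now stands on the bare steel block and bin 1 is pushed home. I handed the job in at about 38 s of the 72 s allowed; it reports no verdict.

The punch was in bin 1, the only gold head in the rack. I tipped that bin fully out by its handle and lifted the punch out along its tilted axis. It hung about 0.05 rad off vertical in the gripper, so I corrected that before lowering it. The wrist force at touchdown was about 10 N. I then released the punch and pushed bin 1 shut through the catch until it met a firm stop.

Last checks, from both cameras:
- **Punch:** its foot is within about 1–2 mm of the block's centre, and its lean is under 0.01 rad. The last wrist reading, with the arm clear of everything, was ordinary noise below 1 N.
- **Bins:** all three handles line up within about 1 mm. The white and wooden punches are still in bins 2 and 3.
- **Other things:** the bottle, tin and mandrel look unmoved. I did not look at the bowl and hammer again, but the arm never went near them.

One disagreement remains: the side camera alone gives the punch no lean, and both cameras together give up to 0.007 rad. That is within measurement error.

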